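Refit the ram in the eyelet press and hold it for the clip

TASK

The small eyelet press lacks its ram: of the three steel rams standing in the wooden rack, take the one that suits the bore of its two bronze bushings (one is too thick to enter, one would rattle) and leave the others there. Feed it straight down, thin nose first, through the upper bushing and then the lower, until the clip groove round it is midway in the open gap between the bushings, and leave the other things on the table undisturbed. Finish while still holding the ram there, still, its nose clear of the anvil, so that I can snap the retaining clip into the groove; do not let go.

Things in the scene. Friction and masses are not known exactly. Their poses are not given: they have to be found in the camera images.
- press: small green cast hand press for eyelets, fixed to the table; base plate 160 x 104 x 12 mm. Two arms, one over the other, reach forward from its column, each with an upright bronze bushing, both on one vertical axis. Nothing on it is taller than 170 mm (lever lugs, folded lever). Origin: on the bushing axis, at table height; x points back to the column (face 58 mm behind the axis), z up.
- press_gap (a point): middle of the open gap (31 mm tall) between the two bushings, on their axis, 105.5 mm above the table; z up along the axis. Lower bushing: 69 to 89.5 mm above the table, upper one 121 to 141.5 mm, outer boss of each 40 mm wide. On the axis below stands a steel anvil, 32 mm wide, its top 26 mm above the table.
- press_mouth (a point): centre of the mouth of the upper bushing (top of its flange), on the axis, 141.5 mm above the table. Both bushings are bored 17.5 mm and flare to 22.5 mm over the top 3 mm.
- rack: wooden block rack, fixed, 78 x 206 mm at its foot, 30 mm high, with three equal holes in a row along its y axis (at y = -60, 0 and 60 mm), each 7 mm wide and 20 mm deep, in which the noses of the rams stand. Origin: centre of its underside; z up.
- rack_top (a point): centre of the rack's top face, 30 mm above the table.
- ram: the right ram: round steel rod, 16 mm diameter, 165 mm long, about 0.22 kg, upright in one of the rack's three holes (which one varies), its top 177 mm above the table. Its lowest 18 mm is a thin 6 mm nose, sunk in the rack; there the body's shoulder (chamfered 1.5 mm) rests on the rack. Origin: centre of the nose tip; z up along the rod to its flat top (z = 165 mm).
- ram_groove (a point): centre of the clip groove (3 mm wide, 2 mm deep, all round) of the right ram, on its axis, 63 mm above the nose tip, so 102 mm below the top.
- ram_thin: look-alike ram, the same but with a 12 mm body (would rattle in the bushings), its top 177 mm above the table too. Origin and axes as for the right ram; stays in the rack.
- ram_thick: look-alike ram, the same but with a 20 mm body (does not enter the bushings), its top 177 mm above the table too. Origin and axes as for the right ram; stays in the rack.
- disc_pile: loose banded pile of pale discs, 75 mm wide, 30 mm high, at the front edge of the table; not to be disturbed. Origin: centre of its underside.
- awl: loose awl with a white handle, 134 mm long, lying to the right of the press; not to be disturbed. Origin: under its middle.
- spool: loose thread spool standing, 42 mm wide, 62 mm high, behind the carton tray; not to be disturbed. Origin: on its underside.
There are look-alikes about, which are no part of the job. Leave any green or yellow look-alike of the ram_thick alone.

How it is judged:
By the outcome, as a careful person would: the job done as asked, in the order asked, and still so for the second after the job is handed in, while the arm keeps its last pose, push and grip.
It also fails if it takes over 48 s, if anything falls off the work surface, if the arm or the gripper's body presses on something with over 40 N, if the wrist force passes 120 N, or if a joint passes its speed limit or range.

ROBOT

A 7-joint arm with a two-finger parallel gripper is mounted at the origin on a cart in front of the work surface, level with it; the furniture and walls round the work are solid. World frame = base frame: x ahead of the robot, y to its left, z up, the work surface at z = 0. Lengths are in m, angles in rad, forces in N, time in s.
With the tool pointing down it reaches from about 0.425 to 0.95 m from the base axis. Payload 4.7 kg.
Tool frame: the origin (TCP) lies at the very end of the fingers, on their centre line; the grasp point (between the pads) lies 19 mm behind it; z points along the fingers, y is the line along which they close (so a half turn about z gives the same grasp; the last joint's range is limited). The gripper opens to 87 mm and grips with 3 to 60 N. Pads are 19 mm wide; open, the fingers measure 117 mm over their backs; the gripper's body (75 mm by 190 mm) begins 51 mm behind the grasp point.
Start: joints at [-1.155, 0.469, -0.049, 1.532, 0.024, 1.141, -0.082], TCP at [0.29, 0.609, 0.223] pointing down, gripper open.
Joint ranges: [-2.59, 2.59], [-0.33, 1.99], [-1.39, 1.29], [0.1, 2.45], [-1.04, 4.18], [0.21, 1.99], [-2.66, 2.66]. Speed limits (rad/s): [2.57, 2.57, 3.14, 3.14, 3.14, 3.14, 3.14].

INTERFACE

Orientations are given as a unit quaternion [w, x, y, z].
In Python, from plant import ctrl, effector, get_image, hand_in gives the robot as it stands. Calls block until the motion is done:
- ctrl.movep(position, orientation): joint-space move of the TCP to a pose.
- ctrl.line_to(position, rot=None, speed=0.15): straight line of the TCP; rot=None keeps the orientation; speed is the mean speed in m/s.
- ctrl.goto_joints(angles): joint-space move.
- effector.set_gripper(opening, strength=None): finger opening in m; strength is the grip in N (None keeps the last); returns when the fingers have stopped.
- ctrl.sleep(seconds).
- ctrl.solve_ik(position, orientation): joint angles nearest the present ones, or None.
- get_image(name): name is "side" or "top" or "wrist"; returns a dict with "img" (384x512x3 uint8, red, green, blue), "fx", "fy", "cx", "cy" (pixels), "distortion" ([k1, k2, p1, p2, k3] as OpenCV has them; the pictures are not rectified), "R" (3x3) and "t" (3): a world point X has camera coordinates R X + t. Camera axes: x right, y down, z forward; pixel columns grow to the right and rows downward; lengths in m; the calibration is good to about 2 mm. A picture is of the moment at which its call begins. There is no depth.
A pose or a line that the arm cannot do raises ctrl.PlanningError and nothing moves.
- hand_in(): hands the job in; it is judged then, once.
Readings, each from a call of its own:
- ctrl.current_t(): time.
- ctrl.current_joint_pos(): joint angles.
- ctrl.current_qd(): joint speeds.
- ctrl.current_tau(): joint torques, N m.
- ctrl.current_tcp_pos(): TCP position.
- ctrl.current_orientation(): TCP orientation.
- ctrl.current_ft_force(): force on the tool from outside, world axes, zero at the start.
- ctrl.current_ft_torque(): the same for the moment, N m.
- ctrl.current_grip_width(): finger opening in m.
- ctrl.current_grip_force(): force on a finger pad.
Only numpy, scipy, OpenCV 4.12 (cv2) and the standard library are available. Lean on these libraries where they do the work, as an engineer would, in place of code of your own. Each camera call takes 0.05 s, during which the arm holds its last target. There are 200 camera calls.

## Working session

There is one attempt and no reset: what is moved stays moved. The work goes in short steps, each a Python script; the robot and the scene stay as the last script left them, time stands still between calls to the robot, and variables do not carry over. Pictures are saved under pics/ and viewed, at most 10 in all, crops included, and the job is handed in when it is done.

```bash
mkdir -p pics
python3 - <<'E'
from plant import ctrl,effector,get_image
import cv2,numpy as np,pickle
d={}
for n in("top","side","wrist"):
    d[n]=get_image(n); 
    print(n,d[n]["fx"],d[n]["cx"],d[n]["cy"],d[n]["distortion"],np.round(d[n]["R"],3).tolist(),d[n]["t"], (-d[n]["R"].T@np.array(d[n]["t"])).round(3))
pickle.dump(d,open("d0.pkl","wb"))
for n in("top","side"):
    cv2.imwrite(f"pics/{n}0.png",cv2.resize(d[n]["img"][:,:,::-1],(800,600),interpolation=cv2.INTER_CUBIC))
print(ctrl.current_t(),ctrl.current_orientation(),ctrl.current_tcp_pos())
E
```

```text
top 386.77540868111686 257.1475945477794 193.19980920862804 [-0.05748639  0.          0.          0.          0.        ] [[-0.022, -1.0, -0.016], [-0.984, 0.025, -0.178], [0.178, 0.012, -0.984]] [-0.04008252  0.55577249  1.35470566] [ 0.305 -0.07   1.431]
side 438.8127698223496 249.27787364371412 194.16473337357453 [-0.0824063  0.         0.         0.         0.       ] [[-0.993, -0.115, 0.021], [-0.076, 0.496, -0.865], [0.088, -0.86, -0.502]] [0.50874623 0.16094259 1.55228118] [0.38  1.314 0.907]
wrist 324.9222753782773 255.16294156821695 189.50759627272123 [-0.07883531  0.          0.          0.          0.        ] [[0.43, 0.903, -0.002], [0.875, -0.416, 0.245], [0.221, -0.107, -0.969]] [-0.67459718 -0.03042962  0.38948009] [0.23  0.638 0.384]
0.15 [-1.61307491e-04  2.20565954e-01  9.75371765e-01 -7.44449347e-04] [0.29021071 0.60891002 0.2217325 ]
```

View pics/top0.png

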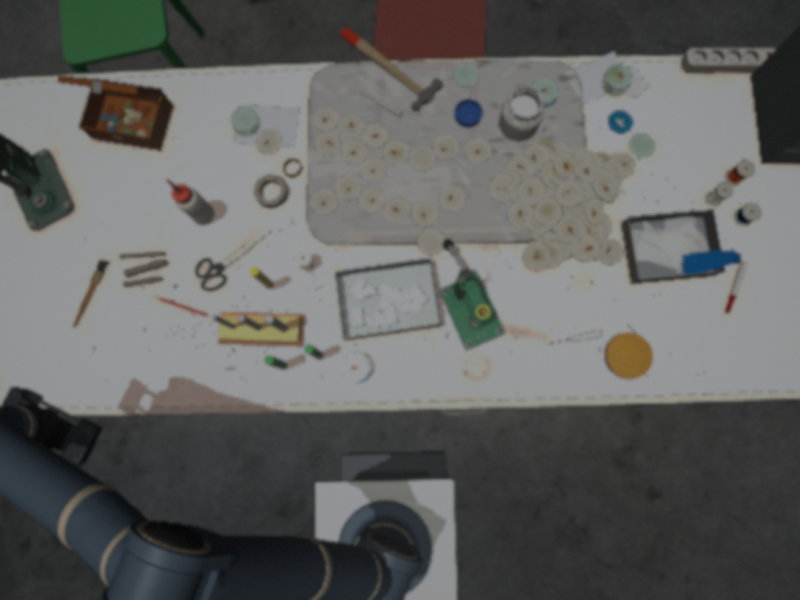

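View pics/side0.png

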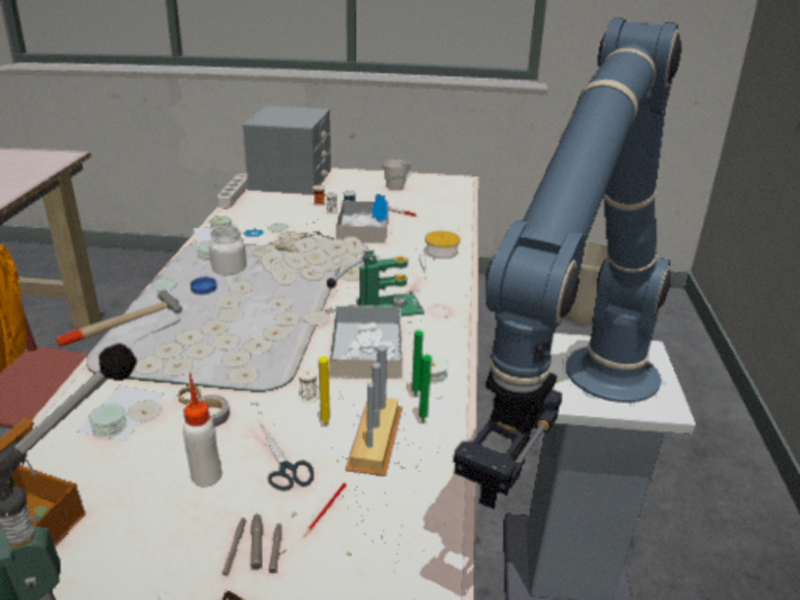

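The top view shows the rack at about (262,328) with three grey rams, and the green press with its bronze bushing at (483,312). The green rods (285,360), (325,352) and the yellow rod (262,275) are loose look-alikes to leave alone. I'll enlarge both views.

Run:
```python
import cv2,numpy as np,pickle
d=pickle.load(open("d0.pkl","rb"))
def crop(n,u,v,w,h,W,H):
    return cv2.resize(d[n]["img"][v:v+h,u:u+w,::-1],(W,H),interpolation=cv2.INTER_CUBIC)
# top rack u 132..199(80 wide) ; press
a=crop("top",132,190,80,60,400,300); b=crop("top",270,160,80,60,400,300)
c=crop("side",200,200,80,120,400,600)[:600]
e=crop("side",215,155,80,60,400,300)
c=crop("side",205,210,80,100,375,300)[:, :]; c=cv2.copyMakeBorder(c,0,0,0,25,0)
cv2.imwrite("pics/crop1.png",np.vstack([np.hstack([a,b]),np.hstack([c,e])]))
```

```text
(no output)
```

View pics/crop1.png

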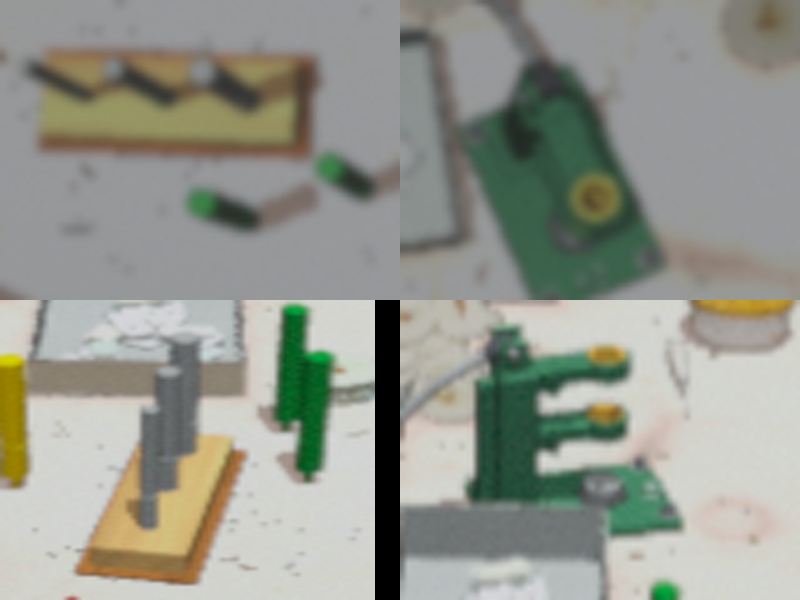

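Candidates by ram top in the crop: thin at (35,68), middle at (115,70), thick at (203,72). The diameters grow left to right in both views, so the middle one is the 16 mm ram. The green and yellow rods are not steel and not in the rack. Next I'll triangulate and take a closer wrist view.

```bash
cat > h.py <<'E'
import cv2,numpy as np,pickle
from scipy.optimize import least_squares
def K(c): return np.array([[c["fx"],0,c["cx"]],[0,c["fy"],c["cy"]],[0,0,1.]])
def proj(c,X):
    return cv2.projectPoints(np.atleast_2d(np.array(X,float)),cv2.Rodrigues(np.array(c["R"]))[0],np.array(c["t"],float),K(c),np.array(c["distortion"]))[0][:,0]
def plane(c,uv,z):
    p=cv2.undistortPoints(np.array([[uv]],float),K(c),np.array(c["distortion"]))[0,0]
    R=np.array(c["R"]); o=-R.T@np.array(c["t"]); r=R.T@np.r_[p,1]
    return o+r*(z-o[2])/r[2]
def quat(ang): # tool pointing down, tool y at angle ang in world xy
    th=(ang+np.pi/2)/2
    return np.array([0,np.cos(th),np.sin(th),0])
def save(c,name,u,v,w,h,W=800,H=600):
    cv2.imwrite(name,cv2.resize(c["img"][v:v+h,u:u+w,::-1],(W,H),interpolation=cv2.INTER_CUBIC))
E
python3 - <<'E'
from h import *
from plant import ctrl,get_image
d=pickle.load(open("d0.pkl","rb"))
t,s=d["top"],d["side"]
def tc(u0,v0,x,y,sx=5,sy=5): return (u0+x/sx-.5,v0+y/sy-.5)
for nm,x in(("thin",(35,68)),("mid",(115,70)),("thick",(203,72))): print(nm,plane(t,tc(132,190,*x),.177).round(4))
for nm,x in(("thin",(149,109)),("mid",(168,71)),("thick",(187,40))): print(nm,"side",plane(s,tc(205,210,*x,4.6875,3),.177).round(4))
M=plane(t,tc(270,160,195,198),.1415);print("mouth",M.round(4), plane(s,tc(215,155,207,54),.1415).round(4))
# rack corners at top z=.03 from top view
for x in((45,58),(300,62),(42,140),(297,145)): print("rk",plane(t,tc(132,190,*x),.03).round(4))
for nm,x in(("g1",(203,203)),("g2",(328,167))): print(nm,plane(t,tc(132,190,*x),.17).round(4))
m=plane(t,tc(132,190,115,70),.177)
for a in(0,np.pi,-np.pi/2,np.pi/2):
  for P in([m[0],m[1],.135],[m[0],m[1],.38],[M[0],M[1],.166],[M[0],M[1],.34]):
    q=ctrl.solve_ik(P,quat(a)); print(a,None if q is None else np.round(q,2))
E
```

```text
thin [0.5082 0.3391 0.177 ]
mid [0.5056 0.2853 0.177 ]
thick [0.5028 0.2265 0.177 ]
thin side [0.5118 0.3494 0.177 ]
mid side [0.5087 0.2879 0.177 ]
thick side [0.5038 0.2334 0.177 ]
mouth [ 0.5134 -0.2273  0.1415] [ 0.5153 -0.2271  0.1415]
rk [0.5394 0.3798 0.03  ]
rk [0.5317 0.1894 0.03  ]
rk [0.4783 0.3802 0.03  ]
rk [0.4703 0.1912 0.03  ]
g1 [0.417  0.2269 0.17  ]
g2 [0.4388 0.1445 0.17  ]
0 [-0.79  0.41  0.27  1.87 -0.14  0.88 -0.46]
0 [-0.83  0.22  0.3   1.55 -0.07  1.39 -0.52]
0 [-0.34  0.47  0.92  1.91 -0.44  0.99  0.78]
0 [-0.39  0.26  0.92  1.68 -0.21  1.31  0.57]
3.141592653589793 [-0.31  0.43 -0.36  1.84  0.19  0.9   2.38]
3.141592653589793 [-0.39  0.23 -0.24  1.52  0.06  1.4   2.5 ]
3.141592653589793 [-0.45  0.56  1.12  1.91 -0.58  1.04 -2.22]
3.141592653589793 [-0.51  0.32  1.12  1.69 -0.29  1.32 -2.48]
-1.5707963267948966 [-1.02  0.45  0.58  1.88 -0.31  0.9  -1.86]
-1.5707963267948966 [-1.04  0.23  0.58  1.56 -0.13  1.39 -2.03]
-1.5707963267948966 [-0.42  0.53  1.06  1.91 -0.54  1.03 -0.69]
-1.5707963267948966 [-0.46  0.29  1.02  1.68 -0.25  1.31 -0.96]
1.5707963267948966 [-0.56  0.41 -0.04  1.85  0.02  0.88  0.97]
1.5707963267948966 [-0.6   0.22  0.01  1.53 -0.    1.39  0.99]
1.5707963267948966 [-0.15  0.39  0.64  1.9  -0.28  0.95  2.19]
1.5707963267948966 [-0.38  0.26  0.9   1.68 -0.21  1.31  2.13]
```

Run:
```python
from h import *
from plant import ctrl,effector,get_image
q=quat(-.045)
effector.set_gripper(.06,20)
ctrl.line_to([.29,.609,.33],speed=.25)
ctrl.movep([.5065,.2865,.30],q)
c=get_image("wrist");pickle.dump(c,open("w1.pkl","wb"))
save(c,"pics/w1.png",0,0,512,384)
print(ctrl.current_t(),ctrl.current_tcp_pos(),ctrl.current_orientation(),proj(c,[[.5065,.2865,.177],[.5065,.2865,.03]]))
```

```text
3.0083 [0.50565388 0.28868933 0.29985525] [-3.59080799e-04  7.21494261e-01  6.92420319e-01  5.94581215e-05] [[255.78977095 186.34297965]
 [255.6819643  160.5895953 ]]
```

View pics/w1.png

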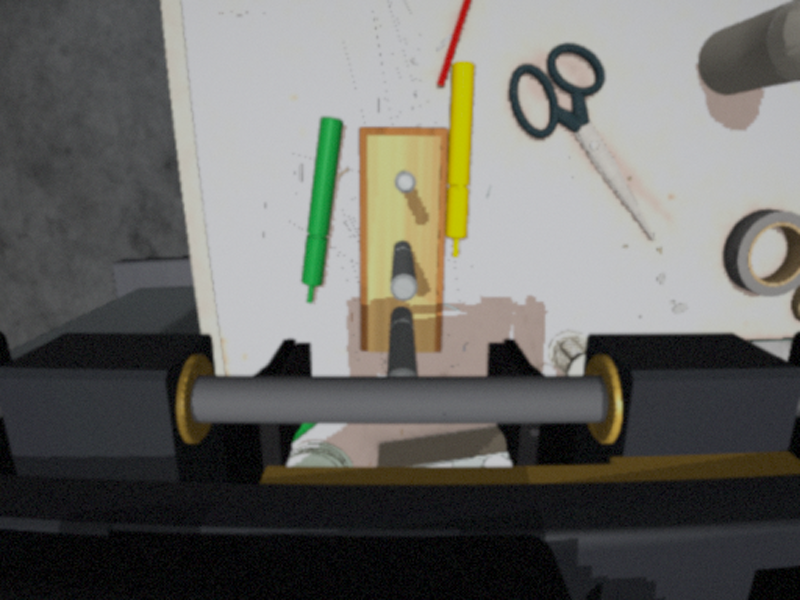

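The wrist view shows the thin ram top at (405,181), the middle one at (403,287) and the thick one partly hidden at about (401,365). The yellow and green rods stand beside the rack. The middle ram is the right one, so I'll grasp it.

Run:
```python
from h import *
from plant import ctrl,effector,get_image
c=pickle.load(open("w1.pkl","rb"))
for u in((403,287),(405,181)): print(plane(c,(u[0]/1.5625-.2,u[1]/1.5625-.2),.177).round(4))
print(ctrl.current_t(),ctrl.current_tcp_pos(),ctrl.current_ft_force())
P=[.5078,.2885]
ctrl.line_to(P+[.25],rot=quat(-.045),speed=.1); ctrl.sleep(.2); print(ctrl.current_tcp_pos())
ctrl.line_to(P+[.135],speed=.12); ctrl.sleep(.2); print(ctrl.current_tcp_pos(),ctrl.current_ft_force())
effector.set_gripper(0.0,45); ctrl.sleep(.2)
print(ctrl.current_grip_width(),ctrl.current_grip_force(),ctrl.current_ft_force(),ctrl.current_ft_torque(),ctrl.current_tcp_pos(),ctrl.current_t())
```

```text
[0.5083 0.2891 0.177 ]
[0.5118 0.3489 0.177 ]
3.0083 [0.50565388 0.28868933 0.29985525] [-0.12808377 -0.10573277  0.32334666]
[0.50820313 0.2886736  0.25080531]
[0.50817346 0.28877026 0.13574503] [ 0.85650502  0.15827014 -0.02682403]
0.014977706726053829 44.9979745130986 [ 0.88737022 -0.79709684 -0.14670585] [-0.10048244 -0.20267227  0.03209187] [0.50798072 0.28845544 0.13497681] 6.1917
```

Run:
```python
from h import *
from plant import ctrl,effector,get_image
P=[.5078,.2885]
ctrl.line_to(P+[.345],speed=.15)
M=[.5148,-.2268]
ctrl.line_to(M+[.345],speed=.25)
ctrl.line_to(M+[.295],speed=.12); ctrl.sleep(.4)
print(ctrl.current_t(),ctrl.current_tcp_pos(),ctrl.current_orientation(),ctrl.current_grip_width(),ctrl.current_ft_force(),ctrl.current_ft_torque())
d={n:get_image(n) for n in("top","side","wrist")}
pickle.dump(d,open("d2.pkl","wb"))
s=lambda c,u,v,w,h,W,H:cv2.resize(c["img"][v:v+h,u:u+w,::-1],(W,H),interpolation=cv2.INTER_CUBIC)
a=s(d["side"],216,100,80,120,400,600)
b=s(d["wrist"],156,170,160,120,400,300)
e=s(d["top"],270,160,80,60,400,300)
cv2.imwrite("pics/p2.png",np.hstack([a,np.vstack([b,e])]))
for n in d: print(n,proj(d[n],[M+[.1415],M+[.172],M+[.19],M+[.337]]).round(1).tolist())
```

```text
10.9167 [ 0.51494049 -0.2269135   0.29537419] [2.83988313e-04 7.22848707e-01 6.91006238e-01 2.10759076e-04] 0.015165287119628428 [-0.08060083  0.62031604 -3.23439103] [-0.05282433  0.05821829  0.02249003]
top [[308.3, 198.7], [309.4, 197.2], [310.0, 196.3], [316.1, 187.6]]
side [[256.0, 165.3], [256.3, 158.3], [256.4, 154.1], [257.6, 118.1]]
wrist [[254.7, 176.8], [254.6, 183.8], [254.6, 188.7], [253.9, 275.3]]
```

View pics/p2.png

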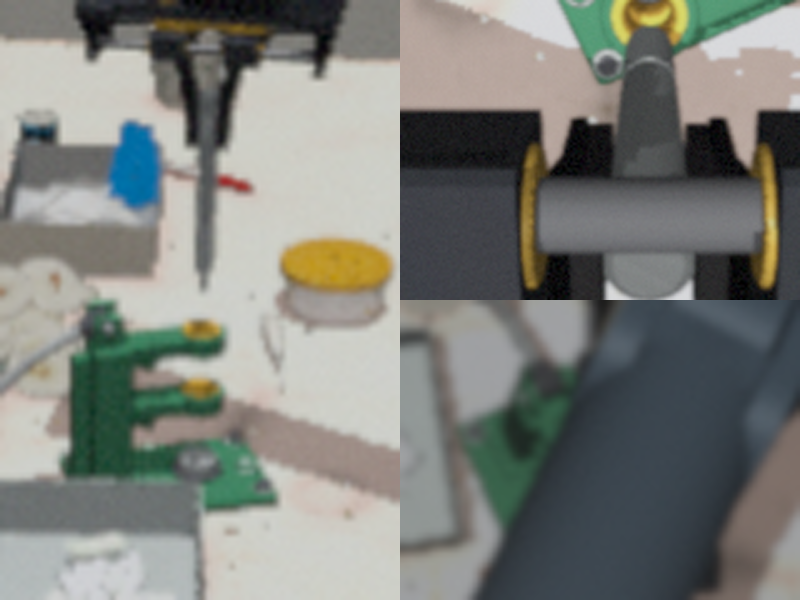

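The side view shows the ram hanging upright, nose at (204,288), above the upper bushing at (203,328). In the wrist pane the nose is at about (652,35) over the mouth at (650,20). I'll enlarge the wrist view.

Run:
```python
from h import *
d=pickle.load(open("d2.pkl","rb"))
save(d["wrist"],"pics/w2.png",224,148,64,80,600,600) if 0 else save(d["wrist"],"pics/w2.png",215,150,80,60)
M=[.5148,-.2268]
print(((proj(d["wrist"],[M+[.1415],M+[.172],M+[.19],M+[.235]])-[214.5,149.5])*10).round())
```

```text
[[402. 273.]
 [401. 343.]
 [401. 392.]
 [399. 545.]]
```

View pics/w2.png

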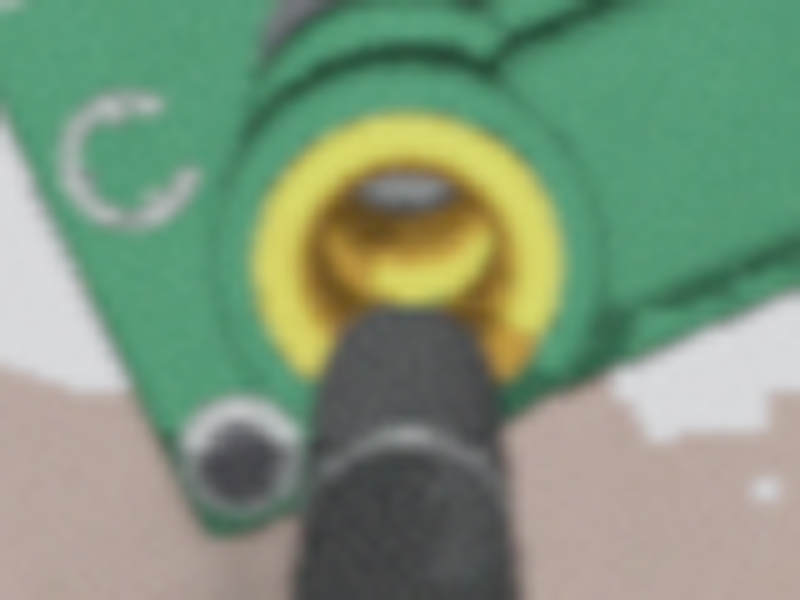

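The mouth centre is at about (409,261) against a predicted (402,273). The rod axis is also 6 px right of prediction but matches in the row. So the mouth lies about 1.2 mm further in +y and x is good. I'll shift and lower with a force guard.

```bash
cat > low.py <<'E'
from h import *
from plant import ctrl
def lower(xy,z0,z1,base,step=.004,speed=.03,zlim=12,k=1e-4):
    xy=np.array(xy,float); z=z0; log=[]
    while z>z1+1e-6:
        z=max(z-step,z1); ctrl.line_to([*xy,z],speed=speed)
        f=np.array(ctrl.current_ft_force())-base; log.append((round(z,4),*f.round(1),*(xy*1e4).round(1)))
        if f[2]>zlim or np.hypot(*f[:2])>20: print("STOP");break
        if np.hypot(*f[:2])>2.5: xy+=k*f[:2]
    for l in log: print(*l)
    p=ctrl.current_tcp_pos(); print("tcp",p,ctrl.current_grip_width(),ctrl.current_ft_torque(),ctrl.current_t())
    return xy,z
E
python3 - <<'E'
from low import *
xy=[.5150,-.2256]
ctrl.line_to(xy+[.295],rot=quat(-.045),speed=.02); ctrl.line_to(xy+[.262],speed=.06); ctrl.sleep(.4)
b=np.mean([ctrl.current_ft_force() for _ in range(4)],0); np.save("b.npy",b); print(b,ctrl.current_tcp_pos())
xy,z=lower(xy,.262,.222,b); np.save("xy.npy",[*xy,z])
E
```

```text
[ 0.61723962 -0.65008016 -2.73498849] [ 0.51508464 -0.22562364  0.26218159]
0.258 -0.6 0.8 -0.4 5150.0 -2256.0
0.254 -1.0 1.1 0.8 5150.0 -2256.0
0.25 -1.2 1.0 -0.2 5150.0 -2256.0
0.246 -0.5 0.6 -0.5 5150.0 -2256.0
0.242 -0.6 1.4 1.0 5150.0 -2256.0
0.238 -1.2 0.3 0.9 5150.0 -2256.0
0.234 -1.4 0.8 0.7 5150.0 -2256.0
0.23 -0.4 1.1 -0.0 5150.0 -2256.0
0.226 -0.5 0.8 -0.0 5150.0 -2256.0
0.222 -0.7 0.4 0.4 5150.0 -2256.0
tcp [ 0.51483739 -0.2255097   0.221729  ] 0.01468091141273278 [-0.10747718  0.04193933 -0.00591094] 15.25
```

The ram is in the upper bushing without contact, so I'll continue down.

Run:
```python
from low import *
from plant import get_image
x,y,z=np.load("xy.npy"); b=np.load("b.npy")
xy,z=lower([x,y],z,.1655,b); np.save("xy.npy",[*xy,z]); ctrl.sleep(.5)
print(ctrl.current_tcp_pos(),ctrl.current_ft_force(),np.abs(ctrl.current_qd()).max())
c=get_image("side");w=get_image("wrist");pickle.dump((c,w),open("d3.pkl","wb"))
save(c,"pics/s3.png",226,140,60,80,450,600)
X=[*xy]
print(((proj(c,[X+[.1415],X+[.121],X+[.1055],X+[.0895],X+[.0425],X+[.2075]])-[225.5,139.5])*7.5).round())
```

```text
0.218 -1.3 0.4 0.3 5150.0 -2256.0
0.214 -0.6 1.3 -0.8 5150.0 -2256.0
0.21 -0.9 0.5 0.5 5150.0 -2256.0
0.206 -0.2 0.2 0.1 5150.0 -2256.0
0.202 -0.2 0.8 0.6 5150.0 -2256.0
0.198 -0.3 1.8 0.5 5150.0 -2256.0
0.194 -0.7 1.2 -0.4 5150.0 -2256.0
0.19 -1.0 0.8 0.2 5150.0 -2256.0
0.186 -0.5 0.9 -0.1 5150.0 -2256.0
0.182 -2.3 1.1 -0.1 5150.0 -2256.0
0.178 -0.4 0.1 -0.3 5147.7 -2254.9
0.174 0.6 -0.3 -1.1 5147.7 -2254.9
0.17 -0.2 1.0 -0.5 5147.7 -2254.9
0.166 -1.0 0.0 0.2 5147.7 -2254.9
0.1655 -0.5 -0.5 -0.5 5147.7 -2254.9
tcp [ 0.51471    -0.22548391  0.16546935] 0.015116910156711814 [-0.16489293  0.01297124 -0.02232909] 19.4667
[ 0.51470958 -0.22549766  0.16548077] [ 0.10858687 -0.72095363 -3.00323147] 0.0013054758745269504
[[229. 195.]
 [228. 230.]
 [227. 256.]
 [226. 283.]
 [223. 360.]
 [233.  80.]]
```

View pics/s3.png

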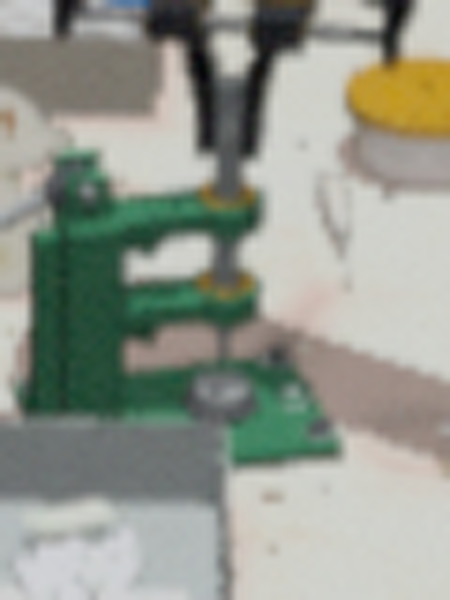

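The side view shows the ram through both bushings: its body crosses the gap at (227,255) and the thin nose, ending near (224,360), is clear of the anvil at (223,385). I'll check the groove height numerically.

Run:
```python
from h import *
c,w=pickle.load(open("d3.pkl","rb"))
print(proj(c,[[.5148,-.2255,z] for z in(.121,.1055,.0895,.0425,.2075)]).round(1).tolist())
for v in list(range(146,155))+list(range(168,192)): print(v,c["img"][v,253:259].mean(1).round().astype(int), c["img"][v,255])
```

```text
[[255.8, 170.1], [255.7, 173.6], [255.6, 177.2], [255.3, 187.5], [256.5, 150.1]]
146 [ 74 145 193 205 203 191] [197 196 187]
147 [ 50 115 175 200 203 196] [178 177 170]
148 [ 29  90 158 200 200 179] [161 160 153]
149 [ 18  79 147 181 178 148] [149 149 142]
150 [ 18  67 110 122 120 103] [110 111 110]
151 [ 27  55  93 100  92  70] [90 94 94]
152 [22 48 78 85 77 55] [75 80 79]
153 [23 48 78 82 78 60] [75 79 79]
154 [25 50 77 85 83 60] [76 77 77]
168 [77 77 84 82 82 70] [ 65 109  79]
169 [56 54 60 62 59 58] [38 82 61]
170 [69 61 57 57 56 67] [38 77 57]
171 [138  90  65  66  70 110] [54 77 64]
172 [188 126  85  75 104 162] [79 89 86]
173 [192 139  90  87 128 183] [88 91 91]
174 [188 127  90  94 130 184] [88 89 92]
175 [169 112  91  93 119 164] [89 92 93]
176 [108  86  86  85  89 108] [84 87 86]
177 [89 87 86 87 84 87] [89 89 81]
178 [94 90 97 95 89 95] [113 106  72]
179 [ 88  89 102  95  88  87] [118 117  70]
180 [67 69 76 80 73 63] [60 97 70]
181 [53 56 61 59 55 56] [41 81 61]
182 [67 61 59 56 60 69] [41 78 58]
183 [107  91  72  72  88 106] [65 82 69]
184 [139 123  92  99 124 134] [94 91 90]
185 [146 135 103 114 138 141] [107 103  99]
186 [141 134 103 112 138 139] [109 101  99]
187 [130 122  96 102 121 119] [97 99 93]
188 [99 96 77 86 82 76] [66 90 75]
189 [86 90 87 90 87 77] [78 96 87]
190 [110 111 110 112 107  98] [107 112 111]
191 [128 114 120 131 135 126] [118 120 123]
```

The rod narrows, which marks the groove, at rows 173–174 against a predicted 173.6 for mid-gap. The ram top also matches at about 150. I'll hand it in while still holding.

```bash
python3 -c "
from plant import hand_in;print(hand_in())"
```

```text
the job is handed in; nothing more can be done
None
```

The job is handed in: the 16 mm ram (the middle one in the rack) is through both bushings, its groove mid-gap to within camera accuracy and its nose clear of the anvil, and the gripper is still holding it.

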